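Lock a board stop into the slotted strut of a fish-counter cutting station

ROBOT

A 6-joint arm with a two-finger parallel gripper is mounted at the origin on the work surface. World frame = base frame: x ahead of the robot, y to its left, z up, the work surface at z = 0. Lengths are in m, angles in degrees, forces in N, time in s.
With the tool pointing down it reaches from about 0.3 to 0.75 m from the base axis. Payload 8.5 kg.
Tool frame: the origin (TCP) lies midway between the tips of the shut fingers; the grasp point (between the pads) lies 19 mm behind it; z points along the fingers, y is the direction in which the jaws open and shut (so a half turn about z gives the same grasp; the last joint's range is limited). The gripper opens to 85 mm and grips with 20 to 120 N. Pads are 22 mm wide; open, the fingers measure 114 mm over their backs; the gripper's body (76 mm by 85 mm) begins 54 mm behind the grasp point. The pads swing forward as they close: fully open they stand 13 mm farther back than shut.
Start: joints at [-84.758, 21.807, 74.336, -0, 83.858, -12.336], TCP at [0.166, -0.524, 0.231] pointing down, gripper open.
Joint ranges: [-178.18, 178.18], [-50.72, 133.34], [12.68, 142.11], [-81.47, 261.47], [9.98, 163.14], [-165.26, 165.26]. Speed limits (degrees/s): [136.94, 136.94, 180, 180, 180, 180].

INTERFACE

Orientations are given as a 3x3 rotation matrix whose columns are the frame's x, y, z axes.
In Python, from rig import env gives the robot as it stands.
- The arm moves only by the shell command python3 -m inch 'ROWS' [FORCE]. ROWS is text: rows parted by semicolons, each of 5 numbers parted by spaces: the finger opening in mm, from 0 to 85.4, then the shift along the tool's x, y, z in mm, then the turn about the tool's z in degrees. In form: jaw dx dy dz turn; .... A call has 1 to 10 rows; each row is the pose to reach, as a shift and turn from the pose commanded when the call began, along the tool's axes at that moment; what a row does not reach only later rows make up. A row lasts 1/8 s, in which the tool goes at most 62.5 mm and 10.7 degrees, less where a joint would pass 70% of its speed; a pose out of reach is approached as far as the arm can. A call with a gripper value outside its range is refused whole. The fingers move at their own pace and stop on an object; FORCE is the grip in N (left out, the last holds). Time passes only in rows, so rows that repeat a pose let the fingers close. It gives the time, the measured TCP pose, the force and the opening at its end, in the units of the state.
- env.observe(): the state, without advancing time (a new reading comes with each control period).
- env.get_image(name): name is "side" or "top"; returns a dict with "color" (400x640x3 uint8, blue, green, red), "range_z" (400x640 float32, m along the optical axis (not along the pixel's ray), 0 where there is no reading), "fov_y" (degrees; the focal length in pixels is half the picture's height over the tangent of half this angle, whatever the lens; pixels are square), "cx", "cy" (the principal point, pixels), "R" (3x3) and "t" (3): a world point X has camera coordinates R X + t. Camera axes: x right, y down, z forward; pixel columns grow to the right and rows downward; lengths in m; the calibration is good to about 2 mm. A picture is of the moment at which its call begins.
- env.close_job(): hands the job in, once; it reports no verdict.
The state is a dict: "time_s": time; "q": joint angles; "qvel": joint speeds; "joint_efforts": joint torques, N m; "position": TCP position; "tool_rot": TCP orientation; "ft_force": force on the tool from outside, world axes, zero at the start; "wrist_torque": the same for the moment, N m; "grip_width": finger opening in m.
Only numpy, scipy, OpenCV 4.12 (cv2) and the standard library are available. Lean on these libraries where they do the work, as an engineer would, in place of code of your own. Each camera call takes 0.05 s, during which the arm holds its last target.

TASK

Take the red-handled stop out of its white holder, feel its steel nut lengthwise into the strut's slot between the yellow marks, press it down against the sprung bar, give it a quarter turn so that it lies across the slot, then let it rise and catch under the lips, and let go. Work gently: never push the stop against the station with more than about 30 N, and leave the scraper and the white cup where they are.

Things in the scene. Friction and masses are not known exactly. Their poses are not given: they have to be found in the camera images.
- stop_grip (a point): Centre of the red grip of the loose stop (130-210 g), which stands upright in the holder. Grip: 42 long (x) x 20 wide (y) x 46 high, from 30 to 76 above the nut's underside; this point is 53 above that underside. Take it across its 20 mm width from above. z up; grip and nut are long the same way (x). Either end may lead, either sense of turn will do.
- holder: White plastic block 75 x 50 x 18 high, fixed, with a pocket 10 deep (1.5 mm clearance all round the nut) in which the stop stands with its length along holder x. Origin at the centre of the underside.
- station: Wooden cutting board 200 (x) x 300 (y) x 20 thick, fixed; origin under its centre. A steel strut 50 wide, 240 long, 41 high runs along station y, nominally at x = +45 with its underside at 20. It stands 0 to 10 mm higher on shims and is shifted up to 7 mm either way in station x: neither is measured, feel (or look) for them. It does not yield noticeably.
- slot (a point): Nominal middle of the slot's mouth in the strut's top face (61 above the counter), with no shims and no shift; the true one is up to 7 off in x and 0 to 10 higher. x across the slot, y along it. The slot is 18.4 wide (the nut has 1.2 clearance each side). Yellow marks lie 30 to 42 either side along y.
- stop: The same stop; origin at the centre of the underside of its nut, x along the nut, z up. Nut (hammer head): 36 long (x) x 16 wide (y) x 10 thick, with two grooves along y in its top, 6 wide, 4 deep, middles 10.7 either side of the axis. Above it a round shank of 15.4 diameter up to the grip at 30.
- scraper: Bystander: scraper with red handle, 200 long, lying on the near part of the cutting board.
- tub: Bystander: white plastic cup, 90 wide and 90 high, standing between holder and station on their far side; origin at the centre of its underside.
- lips (a point): Nominal middle between the lower edges of the strut's two inturned lips, 9 below the mouth, moved with it by shims and shift. Each lip edge is 3 thick, and the space inside the strut below the flanges is 44 wide. The nut turns only when all of it is below this height.
- bar_top (a point): Nominal top of the free sprung blue bar inside the strut, 10 below the mouth, moved with it by shims and shift. It yields 1.1 N per mm for 12 mm, then a hard stop. The nut clears the lips to turn from 9 to 12 mm of travel, i.e. pressed with about 10 to 13 N. Let go, the bar lifts it 4 mm or more and its grooves catch the lip edges.
Things that resemble listed ones, but are neither listed nor needed, are in the scene too. Of the things that look like the stop, the middle-sized one is meant.

How it is judged:
By the outcome, as a careful person would: the job done as asked, in the order asked, and still so for the second after the job is handed in, with the robot touching nothing.
It also fails if it takes over 64 s, if anything falls off the work surface, if the arm or the gripper's body presses on something with over 40 N, if the wrist force passes 120 N, or if a joint passes its speed limit or range.

## Working session

There is one attempt and no reset: what is moved stays moved. The work goes in short steps, Python scripts to look and compute and a shell command to move; the robot and the scene stay as the last step left them, time stands still between calls to the robot, and variables do not carry over. Pictures are saved under pics/ and viewed, and the job is handed in when it is done.

```bash
ls; mkdir -p pics
python3 - <<'E'
from rig import env
import cv2,numpy as np,pickle
o=env.observe();print({k:np.round(v,3).tolist() for k,v in o.items()})
for n in("top","side"):
    d=env.get_image(n);cv2.imwrite(f"pics/{n}0.png",d["color"]);pickle.dump(d,open(f"{n}0.pkl","wb"))
    print(n,d["fov_y"],d["cx"],d["cy"],np.round(d["R"],3).tolist(),np.round(d["t"],3).tolist(),(d["range_z"]>0).mean())
E
```

```text
pics
{'time_s': 0.0, 'q': [-84.757, 21.839, 74.387, -0.001, 83.859, -12.335], 'qvel': [0.176, 0.111, 0.042, 0.006, -0.051, 0.05], 'joint_efforts': [0.002, -44.846, -23.128, -0.0, 0.005, 0.0], 'position': [0.166, -0.524, 0.231], 'tool_rot': [[0.953, 0.302, -0.0], [0.302, -0.953, 0.001], [0.0, -0.001, -1.0]], 'ft_force': [-0.776, -0.008, -0.715], 'wrist_torque': [-0.034, 0.016, 0.005], 'grip_width': 0.086}
top 50.47101398518049 321.01581758669585 200.73881597654344 [[-0.018, -1.0, -0.003], [-0.996, 0.019, -0.088], [0.088, 0.002, -0.996]] [-0.021, 0.574, 0.862] 0.99583203125
side 43.64473489833404 317.4719290053033 201.40125356092685 [[-0.812, -0.584, -0.005], [-0.355, 0.5, -0.79], [0.464, -0.639, -0.613]] [0.439, 0.258, 0.746] 0.9959609375
```

View pics/top0.png

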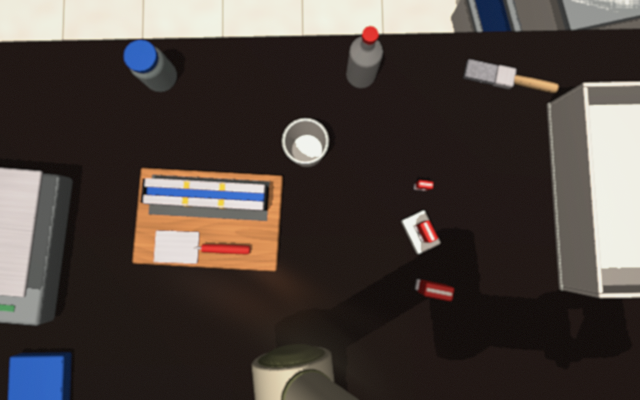

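View pics/side0.png

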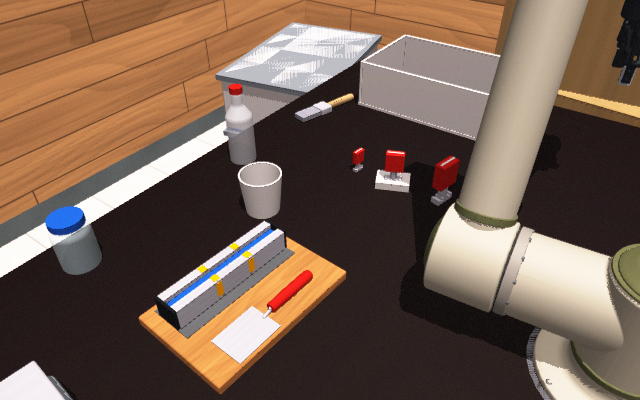

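Three stop-like things appear in the top view: a small one at (425,185), a middle-sized one standing in the white holder at (428,231), and a large one at (435,291). The middle one fits because it is middle-sized and in the holder. I'll confirm it in a crop and measure.

```bash
cat > h.py <<'E'
import numpy as np,cv2,pickle
def load(f): return pickle.load(open(f,"rb"))
def K(d):
    f=200/np.tan(np.radians(d["fov_y"])/2); return f
def ray(d,u,v):
    f=K(d);c=np.array([(u-d["cx"])/f,(v-d["cy"])/f,1.]);R=np.array(d["R"]);t=np.array(d["t"])
    return -R.T@t, R.T@c
def plane(d,u,v,z):
    o,r=ray(d,u,v);return o+r*(z-o[2])/r[2]
def cloud(d):
    f=K(d);v,u=np.mgrid[:400,:640];z=d["range_z"]
    c=np.stack([(u-d["cx"])/f*z,(v-d["cy"])/f*z,z],-1)
    return (c-np.array(d["t"]))@np.array(d["R"])
def masks(d):
    h=cv2.cvtColor(d["color"],cv2.COLOR_BGR2HSV);H,S,V=[h[...,i].astype(int) for i in range(3)]
    return dict(red=((H<8)|(H>172))&(S>150)&(V>70),blue=(H>100)&(H<125)&(S>130)&(V>60),yel=(H>20)&(H<35)&(S>150)&(V>120),wood=(H>5)&(H<20)&(S>80)&(V>60),white=(S<40)&(V>130))
E
python3 - <<'E'
from h import *
for n in("top","side"):
    d=load(n+"0.pkl");P=cloud(d);m=masks(d)
    for c in("red","blue","yel"):
        k,l,s,ce=cv2.connectedComponentsWithStats(m[c].astype(np.uint8))
        for i in range(1,k):
            if s[i,4]<12: continue
            p=P[l==i];p=p[np.isfinite(p).all(1)]
            print(n,c,s[i],ce[i].round(1),np.median(p,0).round(4),"max z",np.percentile(p[:,2],95).round(4))
t=load("top0.pkl")["color"];s=load("side0.pkl")["color"]
a=cv2.resize(t[160:310,370:490],None,fx=3.2,fy=3.2,interpolation=cv2.INTER_CUBIC)
b=cv2.resize(s[130:230,330:480],(720,480)[:2],interpolation=cv2.INTER_CUBIC)[:, :400]
cv2.imwrite("pics/crop1.png",np.hstack([a,b]))
a=cv2.resize(t[160:280,125:290],None,fx=4.8,fy=4.8,interpolation=cv2.INTER_CUBIC)
cv2.imwrite("pics/crop2.png",a)
a=cv2.resize(s[215:340,140:350],None,fx=3.8,fy=3.8,interpolation=cv2.INTER_CUBIC)
cv2.imwrite("pics/crop3.png",a)
E
```

```text
top red [362  27  17  17 219] [369.8  35. ] [ 0.8506 -0.1234  0.1895] max z 0.192
top red [416 180  18  10  91] [424.9 184.3] [ 0.6013 -0.2461  0.0489] max z 0.0534
top red [426 220  13  20  73] [432.3 229.2] [ 0.5097 -0.2473  0.0826] max z 0.0852
top red [418 222  14  20 117] [423.6 232.1] [ 0.5042 -0.2312  0.0791] max z 0.0844
top red [201 244  49  10 431] [225.5 248.5] [0.4787 0.1653 0.0376] max z 0.0408
top red [423 282  31  19 306] [437.5 290.7] [ 0.3947 -0.2496  0.0965] max z 0.0997
top blue [476   0  31  31 743] [491.2  14.9] [ 1.2163 -0.6018 -0.4292] max z -0.3658
top blue [123  40  35  33 903] [140.   55.6] [0.8589 0.3165 0.1092] max z 0.1117
top blue [146 188 119  13 786] [205.  193.7] [0.5904 0.2034 0.0524] max z 0.0551
top blue [   7  354   63   46 2752] [ 38.2 376.9] [0.2279 0.5432 0.029 ] max z 0.0317
top yel [184 183   4   5  16] [185.9 185.1] [0.6071 0.2386 0.0638] max z 0.0656
top yel [220 184   4   6  21] [221.5 186.9] [0.6018 0.1678 0.0643] max z 0.066
top yel [183 198   4   5  20] [184.5 200. ] [0.5771 0.2416 0.064 ] max z 0.0658
top yel [219 200   4   5  19] [220
[... 243 characters left out ...]
[394.4 161.1] [ 0.5013 -0.2313  0.0642] max z 0.0834
side red [432 155  28  37 639] [445.1 173.5] [ 0.3836 -0.2315  0.0762] max z 0.0982
side red [267 270  46  42 623] [290.  289.9] [0.4719 0.1718 0.0367] max z 0.0401
side blue [ 45 206  40  29 881] [ 64.8 220.1] [0.8486 0.3217 0.1083] max z 0.1101
side blue [167 229 107  78 599] [218. 268.] [0.5941 0.2183 0.0521] max z 0.054
side yel [230 243   9   7  35] [234. 246.] [0.6005 0.1677 0.0631] max z 0.0651
side yel [242 251   9   7  36] [246.2 253.9] [0.569  0.1705 0.0635] max z 0.0651
side yel [198 265   9   8  40] [202.  268.6] [0.6063 0.2389 0.063 ] max z 0.0647
side yel [210 274  10   8  42] [214.2 277.5] [0.5738 0.2424 0.0635] max z 0.0659
```

View pics/crop1.png

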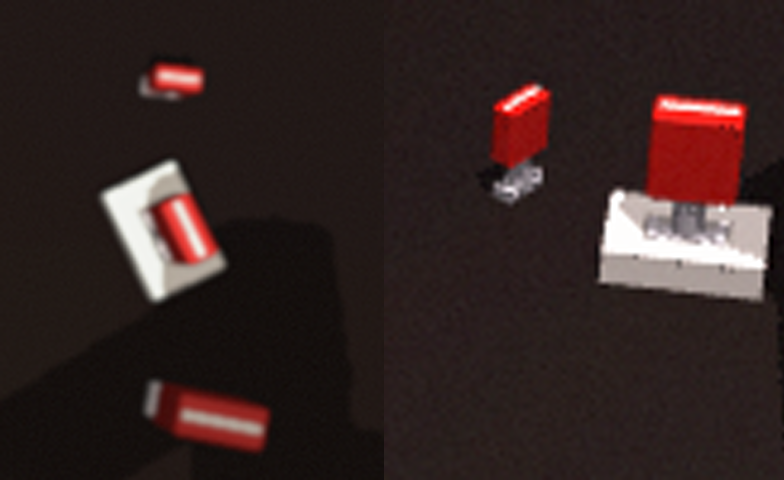

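View pics/crop2.png

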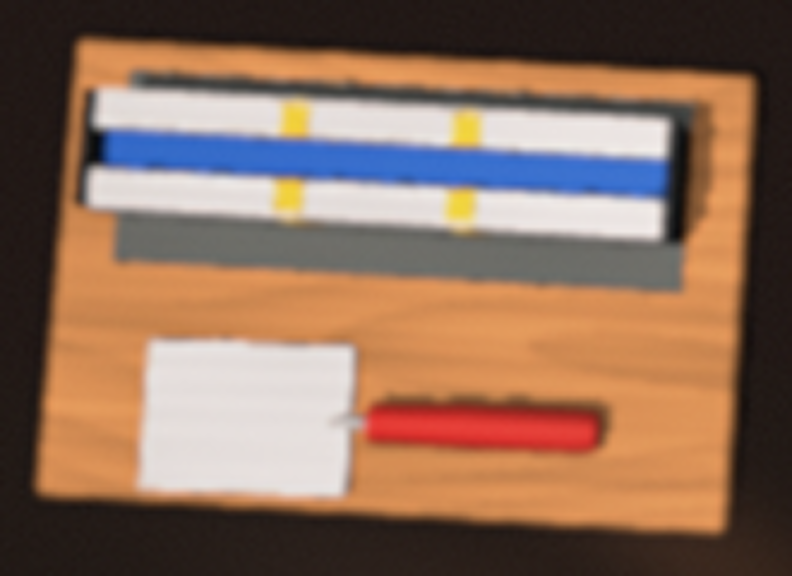

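View pics/crop3.png

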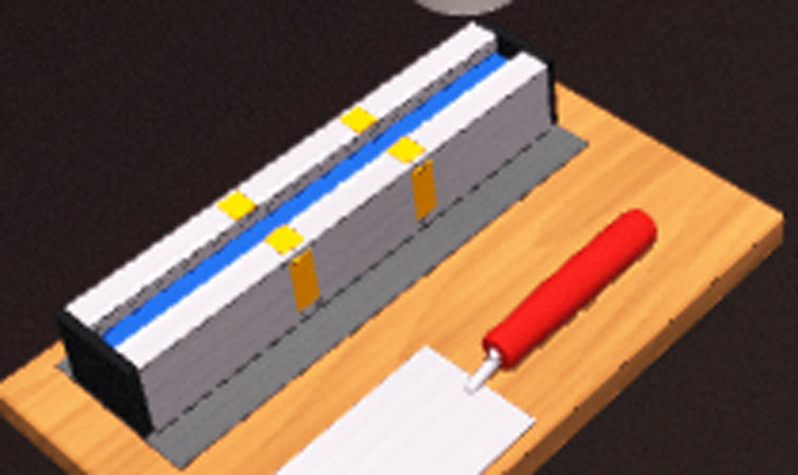

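The crop confirms it: the middle-sized stop stands in the holder pocket, and the others are smaller or larger and stand on the counter. The strut top reads about 64 mm high. Next I'll measure poses accurately.

Run:
```python
from h import *
def rect(xy):
    (c,s,a)=cv2.minAreaRect((xy*1000).astype(np.float32)); return np.round(c,1),np.round(s,1),round(a,1)
def sel(d,P,lo,hi,z0,z1): return (P[...,0]>lo[0])&(P[...,0]<hi[0])&(P[...,1]>lo[1])&(P[...,1]<hi[1])&(P[...,2]>z0)&(P[...,2]<z1)
for n in("top","side"):
    d=load(n+"0.pkl");P=cloud(d)
    g=sel(d,P,(.46,-.29),(.55,-.19),.079,.095)
    v,u=np.nonzero(g);q=np.array([plane(d,a,b,.084) for a,b in zip(u,v)])
    print(n,"grip top",len(u),rect(q[:,:2]),q[:,:2].mean(0).round(4),"z",np.percentile(P[g][:,2],[50,90]).round(4))
    hh=sel(d,P,(.44,-.31),(.57,-.17),.014,.023);v,u=np.nonzero(hh);q=np.array([plane(d,a,b,.018) for a,b in zip(u,v)])
    print(" holder",rect(q[:,:2]),np.median(P[hh][:,2]))
    s=sel(d,P,(.53,.05),(.66,.36),.058,.075)&~masks(d)["blue"]
    m=masks(d);s&=(m["white"]|m["yel"])
    z=np.median(P[s][:,2]);v,u=np.nonzero(s);q=np.array([plane(d,a,b,z) for a,b in zip(u,v)])
    print(" strut z",z.round(4),rect(q[:,:2]))
    b=sel(d,P,(.53,.05),(.66,.36),.045,.06)&m["blue"];print(" bar z",np.median(P[b][:,2]))
    # cross profile
    a0=rect(q[:,:2])
    vx,vy,x0,y0=cv2.fitLine((q[:,:2]).astype(np.float32),cv2.DIST_L2,0,.01,.01).ravel()
    print(" line ang",np.degrees(np.arctan2(vy,vx)).round(2),"x at y=.204",x0+(0.204-y0)*vx/vy)
    w=(P[...,0]>.45)&(P[...,0]<.56)&sel(d,P,(.4,.05),(.56,.36),.012,.026)&m["wood"]
    print(" wood z",np.median(P[w][:,2]).round(4))
    tb=sel(d,P,(.62,-.12),(.78,.1),.08,.1);print(" tub",P[tb][:,:2].min(0),P[tb][:,:2].max(0))
```

```text
top grip top 222 (array([ 506.2, -239.3]), array([42. , 20.1]), 24.6) [ 0.5063 -0.2393] z [0.0832 0.0852]
 holder (array([ 505.9, -239.7]), array([75.1, 50.1]), 24.5) 0.017644448016300125
 strut z 0.0629 (array([589.9, 203.9]), array([242. ,  50.6]), 85.7)
 bar z 0.05237611033707575
 line ang 85.82 x at y=.204 0.5897816
 wood z 0.0195
 tub [ 0.64378768 -0.04784495] [0.73128466 0.04092841]
side grip top 116 (array([ 501.4, -233.8]), array([41. , 25.3]), 26.4) [ 0.5021 -0.2336] z [0.083  0.0846]
 holder (array([ 502.4, -234.9]), array([74.7, 56.5]), 24.3) 0.017373613916937806
 strut z 0.0625 (array([585.6, 204.4]), array([241. ,  54.1]), 85.8)
 bar z 0.05210020995018762
 line ang 85.69 x at y=.204 0.5868982
 wood z 0.0194
 tub [ 0.64052687 -0.04835517] [0.72988873 0.04391242]
```

```bash
cat >> h.py <<'E'
def go(target,ang=None,o=None):
    """tool-frame shift mm and turn deg from measured pose to the world target"""
    if o is None:
        from rig import env; o=env.observe()
    R=np.array(o["tool_rot"]);p=np.array(o["position"])
    a=np.degrees(np.arctan2(R[1,0],R[0,0]))
    s=R.T@(np.array(target)-p)*1000
    print("t",round(o["time_s"],2),"pos",p.round(4),"ang",a.round(2),"F",np.round(o["ft_force"],2),"grip",round(o["grip_width"],4),"tilt",R[:2,2].round(4))
    print("shift",s.round(1),"turn",None if ang is None else round(((a-ang+180)%360)-180,2))
E
python3 -c "
from h import *
go([.5063,-.2393,.13],24.6)"
```

```text
t 0.1 pos [ 0.1661 -0.5241  0.2308] ang 17.58 F [ 0.66  0.56 -0.88] grip 0.0856 tilt [-0.0001  0.0013]
shift [ 410.3 -168.6  101.1] turn -7.02
```

```bash
python3 -m inch '50 15 -6 0 0; 50 60 -25 0 -1; 50 115 -47 10 -2; 50 170 -70 30 -3; 50 225 -92 50 -4; 50 280 -115 70 -5; 50 330 -135 88 -6; 50 373 -153 98 -7; 50 402 -165 101 -7; 50 410.3 -168.6 101 -7' 40; python3 -m inch '50 0 0 0 0; 50 0 0 0 0'; python3 -c "
from h import *
go([.5063,-.2393,.042],24.6)"
```

```text
time_s: 1.35
position: [0.5072, -0.2375, 0.13]
tool_rot: [[0.908, 0.418, -0.001], [0.418, -0.908, 0.001], [-0.0, -0.001, -1.0]]
ft_force: [-0.9, 0.7, -0.2]
grip_width: 0.0504
time_s: 1.6
position: [0.5057, -0.2403, 0.1305]
tool_rot: [[0.91, 0.415, 0.0], [0.415, -0.91, -0.0], [-0.0, 0.0, -1.0]]
ft_force: [-0.4, -0.5, 0.2]
grip_width: 0.0502
t 1.6 pos [ 0.5057 -0.2403  0.1305] ang 24.52 F [-0.4  -0.49  0.17] grip 0.0502 tilt [ 0.     -0.0003]
shift [ 0.9 -0.6 88.5] turn -0.08
```

```bash
python3 -m inch '50 0 0 15 0; 50 0 0 40 0; 50 0 0 65 0; 45 0 0 82 0; 40 0 0 88 0; 40 0 0 88 0'
python3 - <<'E'
from rig import env
from h import *
ims=[env.get_image(n)["color"] for n in("top","side")]
cv2.imwrite("pics/pre.png",np.hstack([cv2.resize(ims[0][170:290,370:490],(480,480)),cv2.resize(ims[1][100:240,320:460],(320,320)).copy() if 0 else cv2.resize(ims[1][110:230,340:420],(320,480))]))
E
```

```text
time_s: 2.35
position: [0.506, -0.2398, 0.042]
tool_rot: [[0.91, 0.415, -0.001], [0.415, -0.91, 0.0], [-0.0, -0.001, -1.0]]
ft_force: [0.6, 0.2, 0.1]
grip_width: 0.0401
```

View pics/pre.png

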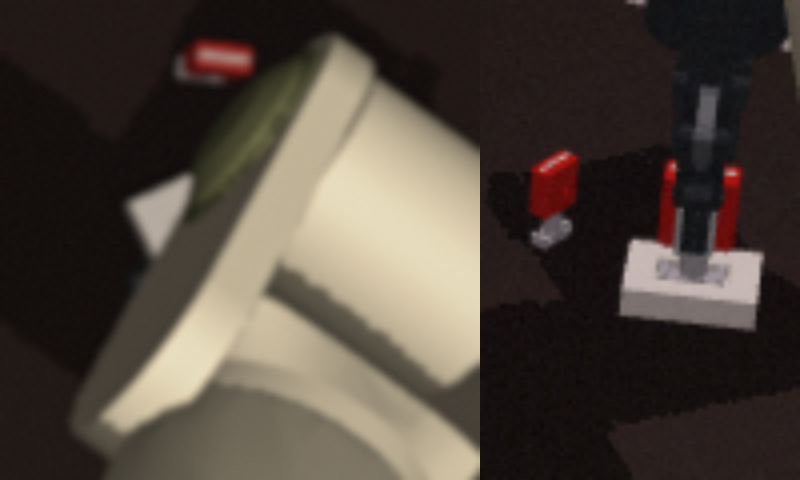

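In the side view (right half), the finger at x≈703 is centred on the grip, which spans 662–742. The top view is blocked by the arm. I'll close gently.

```bash
python3 -m inch '26 0 0 0 0; 24 0 0 0 0; 22 0 0 0 0; 20 0 0 0 0; 18 0 0 0 0; 16 0 0 0 0; 16 0 0 0 0' 25;  python3 -m inch '10 0 0 0 0; 10 0 0 0 0;10 0 0 0 0' 60; python3 -c "
from h import *
from rig import env
go([.5063,-.2393,.042],24.6); print(env.observe()['wrist_torque'])"
```

```text
time_s: 3.32
position: [0.5063, -0.2396, 0.0425]
tool_rot: [[0.909, 0.416, 0.0], [0.416, -0.909, 0.0], [0.0, -0.0, -1.0]]
ft_force: [-1.8, 2.1, 4.3]
grip_width: 0.0198
time_s: 3.7
position: [0.5064, -0.2397, 0.0425]
tool_rot: [[0.909, 0.416, 0.0], [0.416, -0.909, -0.0], [0.0, 0.0, -1.0]]
ft_force: [-1.5, 1.7, 4.9]
grip_width: 0.0196
t 3.7 pos [ 0.5064 -0.2397  0.0425] ang 24.58 F [-1.52  1.69  4.87] grip 0.0196 tilt [ 0.0002 -0.0001]
shift [ 0.1 -0.4  0.5] turn -0.02
[ 0.32178147  0.19771418 -0.0320522 ]
```

```bash
python3 -m inch '10 0 0 -4 0; 10 0 0 -15 0; 10 0 0 -35 0; 10 0 0 -60 0; 10 0 0 -83 0; 10 0 0 -95 0; 10 0 0 -100 0; 10 0 0 -100 0'; python3 -c "
from h import *
go([.5895,.2045,.16],85.8)"
```

```text
time_s: 4.7
position: [0.5062, -0.2396, 0.142]
tool_rot: [[0.909, 0.416, -0.0], [0.416, -0.909, 0.0], [-0.0, -0.0, -1.0]]
ft_force: [0.3, -0.4, -2.2]
grip_width: 0.0194
t 4.7 pos [ 0.5062 -0.2396  0.142 ] ang 24.58 F [ 0.26 -0.39 -2.21] grip 0.0194 tilt [-0.0004  0.0003]
shift [ 260.5 -369.2  -17.9] turn -61.22
```

```bash
python3 -m inch '10 6 -8 -5 -1; 10 25 -35 -12 -5; 10 53 -75 -18 -12; 10 85 -120 -18 -20; 10 117 -165 -18 -28; 10 148 -210 -18 -36; 10 180 -255 -18 -44; 10 210 -298 -18 -51; 10 237 -335 -18 -57; 10 254 -360 -18 -60.5'; python3 -m inch '10 0 0 0 0; 10 0 0 0 0'; python3 -c "
from h import *
go([.5895,.2045,.13],85.8)"
```

```text
time_s: 5.95
position: [0.5871, 0.1961, 0.1599]
tool_rot: [[0.081, 0.997, -0.001], [0.997, -0.081, 0.0], [0.0, -0.001, -1.0]]
ft_force: [0.6, -0.5, -2.2]
grip_width: 0.0195
time_s: 6.2
position: [0.5872, 0.1932, 0.16]
tool_rot: [[0.086, 0.996, -0.001], [0.996, -0.086, -0.0], [-0.0, -0.001, -1.0]]
ft_force: [-0.3, -0.8, -2.4]
grip_width: 0.0192
t 6.2 pos [0.5872 0.1932 0.16  ] ang 85.07 F [-0.26 -0.75 -2.41] grip 0.0192 tilt [-0.0009 -0.0003]
shift [11.5  1.4 30. ] turn -0.73
```

```bash
python3 -m inch '10 4 0.5 8 0; 10 9 1 22 -0.7; 10 11.5 1.4 38 -0.7; 10 11.5 1.4 48 -0.7; 10 11.5 1.4 52 -0.7; 10 11.5 1.4 52 -0.7'
python3 - <<'E'
from rig import env
from h import *
go([.5895,.2045,.13],85.8)
for n in("top","side"):
    d=env.get_image(n);pickle.dump(d,open(n+"1.pkl","wb"))
    c=d["color"]
    cv2.imwrite(f"pics/{n}1.png",cv2.resize(c[150:280,120:290] if n=="top" else c[180:330,140:310],None,fx=4,fy=4,interpolation=cv2.INTER_CUBIC))
E
```

```text
time_s: 6.95
position: [0.59, 0.2046, 0.1082]
tool_rot: [[0.074, 0.997, -0.0], [0.997, -0.074, -0.0], [-0.0, -0.0, -1.0]]
ft_force: [-0.9, 0.0, -2.0]
grip_width: 0.0193
t 6.95 pos [0.59   0.2046 0.1082] ang 85.77 F [-0.94  0.03 -1.96] grip 0.0193 tilt [-0.0001 -0.    ]
shift [ -0.2  -0.5 -21.8] turn -0.03
```

View pics/top1.png

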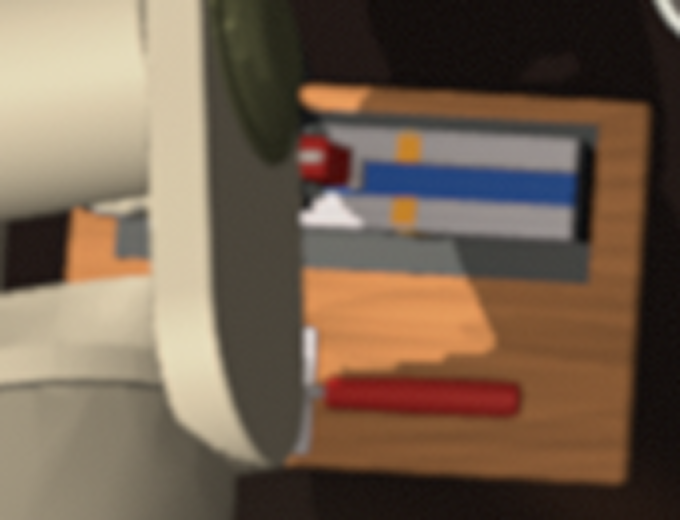

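View pics/side1.png

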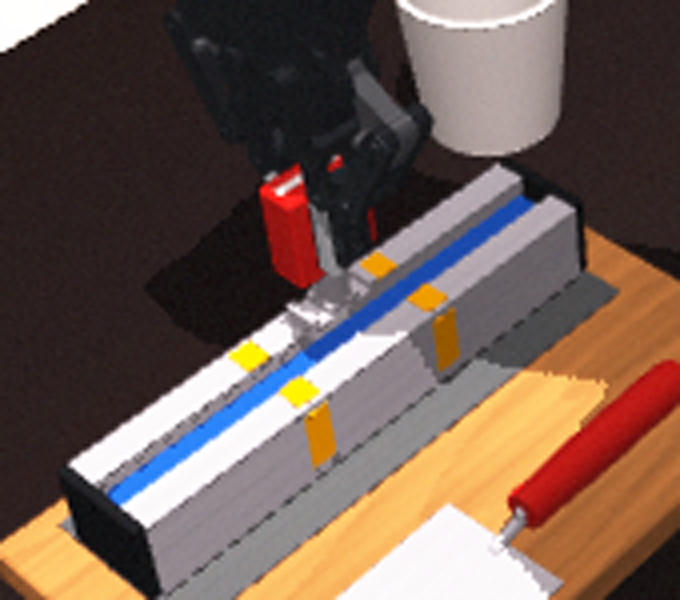

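The side view shows the nut poised over the slot between the marks, at about (325,300) in the crop. The top view is mostly hidden by the arm. I'll check the lateral offset numerically against the strut in the same image, so the calibration bias cancels.

Run:
```python
from h import *
a=np.radians(85.75);e=np.array([np.cos(a),np.sin(a)]);n=np.array([np.sin(a),-np.cos(a)])
o=np.array([.5895,.2045])
for nm in("top","side"):
    d=load(nm+"1.pkl");P=cloud(d);h=cv2.cvtColor(d["color"],cv2.COLOR_BGR2HSV).astype(int);m=masks(d)
    L=(P[...,:2]-o)@e*1000;N=(P[...,:2]-o)@n*1000;Z=P[...,2]*1000
    s=(abs(L)<100)&(abs(N)<35)&(Z>59)&(Z<68)&(h[...,1]<60)
    print(nm,"flange N pct",np.percentile(N[s],[1,5,50,95,99]).round(1),"Z",np.median(Z[s]).round(1))
    for lo in range(-80,81,20):
        b=(L>lo)&(L<lo+20)&m["blue"]&(abs(N)<20)
        w=s&(L>lo)&(L<lo+20)
        if w.sum()>20: print("  L",lo,"blue N",np.percentile(N[b],[3,97]).round(1) if b.sum()>5 else None,"flange",np.percentile(N[w],[2,98]).round(1),"gap edges",N[w][N[w]<0].max().round(1) if (N[w]<0).any() else None,N[w][N[w]>0].min().round(1) if (N[w]>0).any() else None)
    r=m["red"]&(abs(L)<45)&(abs(N)<30)&(Z>100)
    if r.sum()>10: print("  red L",np.percentile(L[r],[1,50,99]).round(1),"N",np.percentile(N[r],[1,5,50,95,99]).round(1),"Z",np.percentile(Z[r],[2,98]).round(1),r.sum())
    for zz in range(100,152,8):
        q=r&(Z>zz)&(Z<zz+8)
        if q.sum()>5: print("   z",zz,"N",np.percentile(N[q],[3,50,97]).round(1),"L",np.percentile(L[q],[3,97]).round(1))
    q=(abs(L)<22)&(abs(N)<14)&(Z>70)&(Z<88)&(h[...,1]<80)
    if q.sum(): print("  nut n",q.sum(),"N",np.percentile(N[q],[2,50,98]).round(1),"L",np.percentile(L[q],[2,98]).round(1),"Z",np.percentile(Z[q],[2,98]).round(1))
```

```text
top flange N pct [-24.5 -23.5 -10.   24.   25.1] Z 62.9
  L -80 blue N [-6.   6.3] flange [-23.3  25.1] gap edges -8.9 9.4
  L -60 blue N [-5.5  7.4] flange [-24.4  24.2] gap edges -8.8 9.5
  L -40 blue N [-4.6  7.4] flange [-23.8  25.1] gap edges -9.4 10.2
  L -20 blue N [-5.3  7.1] flange [-24.3  24.3] gap edges -8.9 9.8
  L 0 blue N None flange [-23.6  25. ] gap edges -9.1 19.3
  red L [-37.9 -20.8 -11.2] N [-9.1 -8.6 -2.1  8.2  9.3] Z [121.  240.8] 90
   z 116 N [-7.5 -1.2  5. ] L [-22.7 -21. ]
   z 124 N [-8.1 -3.   3.9] L [-22.8 -20.9]
   z 132 N [-7.2 -1.6  5.1] L [-22.  -21.5]
   z 140 N [-8.9 -2.4  9.4] L [-22.5 -11.5]
   z 148 N [-7.5 -1.4  8.9] L [-21.8 -11.6]
  nut n 20 N [-6.1  0.8  8.2] L [-20.  -15.3] Z [77.2 85.8]
side flange N pct [-27.9 -27.2 -13.7  21.   22.8] Z 62.4
  L -80 blue N [-1.5  8.7] flange [-27.3  22.2] gap edges -10.4 5.9
  L -60 blue N [-0.6  8.6] flange [-27.6  22.2] gap edges -11.1 4.8
  L -40 blue N [-0.6  8.6] flange [-28.1  19.3] gap edges -11.3 5.9
  L -20 blue N [-2.8  8. ] flange [-27.6 -11.5] gap edges -11.0 23.1
  L 0 blue N [-1.4  8.5] flange [-27.3  22.6] gap edges -9.9 5.8
  L 20 blue N [-0.7  8.1] flange [-27.7  22.8] gap edges -11.1 6.1
  L 40 blue N [-1.5  8.5] flange [-27.2  21.9] gap edges -10.5 4.0
  L 60 blue N [-0.6  8.3] flange [-27.7  22.1] gap edges -11.0 4.1
  L 80 blue N [-1.3  8.8] flange [-27.3  22. ] gap edges -11.6 5.2
  red L [-17.5  19.6  22.3] N [-13.1 -12.4  -7.6   6.    7.8] Z [106.8 150.3] 309
   z 100 N [-11.5  -9.9   3.6] L [-5.7 21.5]
   z 108 N [-12.8  -8.6   5.1] L [-17.3  21.9]
   z 116 N [-12.6  -9.8   4.6] L [-17.2  22.1]
   z 124 N [-12.5  -9.3   5.8] L [12.8 22. ]
   z 132 N [-12.3  -8.3   6.5] L [12.2 21.7]
   z 140 N [-12.6  -8.2   7.7] L [ 7.2 22.3]
   z 148 N [-10.4  -3.5   6.8] L [-9.4 20.7]
  nut n 196 N [-10.4  -6.6   6.2] L [-16.6  18.4] Z [73.2 87.4]
```

Relative offset is within 0.5 mm: in the side view the slot centre is at −2.6 and the grip at −2.5, and in the top view they are at +0.35 and about +0.5. I'll descend slowly, feeling for contact.

```bash
python3 -m inch '10 0 0 3 0; 10 0 0 6 0; 10 0 0 8 0; 10 0 0 9 0; 10 0 0 10 0; 10 0 0 11 0; 10 0 0 11 0';python3 -m inch '10 0 0 0.7 0; 10 0 0 1.4 0;10 0 0 2 0; 10 0 0 2 0';python3 -c "
from h import *
go([.5895,.2045,.0975],85.75)"
```

```text
time_s: 7.92
position: [0.5899, 0.2047, 0.0973]
tool_rot: [[0.074, 0.997, -0.0], [0.997, -0.074, 0.0], [0.0, -0.0, -1.0]]
ft_force: [-0.2, 0.0, -0.6]
grip_width: 0.0195
time_s: 8.43
position: [0.5899, 0.2047, 0.0953]
tool_rot: [[0.074, 0.997, -0.0], [0.997, -0.074, -0.0], [-0.0, -0.0, -1.0]]
ft_force: [0.3, -0.7, -1.4]
grip_width: 0.0194
t 8.43 pos [0.5899 0.2047 0.0953] ang 85.78 F [ 0.28 -0.66 -1.36] grip 0.0194 tilt [-0.0001 -0.    ]
shift [-0.2 -0.4 -2.2] turn 0.03
```

```bash
python3 -m inch '10 0 0 0.7 0; 10 0 0 1.4 0;10 0 0 2 0; 10 0 0 2 0';python3 -m inch '10 0 0 0.7 0; 10 0 0 1.4 0;10 0 0 2 0; 10 0 0 2 0'
```

```text
time_s: 8.93
position: [0.5899, 0.2047, 0.0933]
tool_rot: [[0.074, 0.997, -0.0], [0.997, -0.074, 0.0], [-0.0, -0.0, -1.0]]
ft_force: [-0.2, 0.7, -1.8]
grip_width: 0.0192
time_s: 9.43
position: [0.5899, 0.2047, 0.0913]
tool_rot: [[0.074, 0.997, -0.0], [0.997, -0.074, -0.0], [-0.0, -0.0, -1.0]]
ft_force: [0.1, 1.5, -1.9]
grip_width: 0.0197
```

```bash
python3 -m inch '10 0 0 1 0; 10 0 0 2 0;10 0 0 3 0; 10 0 0 3 0'
```

```text
time_s: 9.93
position: [0.5899, 0.2047, 0.0882]
tool_rot: [[0.074, 0.997, -0.0], [0.997, -0.074, -0.0], [-0.0, -0.0, -1.0]]
ft_force: [-0.3, 0.6, -2.1]
grip_width: 0.0193
```

```bash
python3 -m inch '10 0 0 1 0; 10 0 0 2 0; 10 0 0 2 0; 10 0 0 2 0';python3 -m inch '10 0 0 1 0; 10 0 0 2 0; 10 0 0 2 0; 10 0 0 2 0';python3 -m inch '10 0 0 1 0; 10 0 0 2 0; 10 0 0 2 0; 10 0 0 2 0'
```

```text
time_s: 10.42
position: [0.59, 0.2047, 0.0864]
tool_rot: [[0.074, 0.997, 0.0], [0.997, -0.074, 0.0], [0.0, 0.0, -1.0]]
ft_force: [0.0, -0.5, -0.5]
grip_width: 0.0192
time_s: 10.92
position: [0.59, 0.2047, 0.0845]
tool_rot: [[0.074, 0.997, 0.0], [0.997, -0.074, 0.0], [0.0, 0.0, -1.0]]
ft_force: [-1.0, -0.1, 1.5]
grip_width: 0.0195
time_s: 11.42
position: [0.5901, 0.2047, 0.0825]
tool_rot: [[0.074, 0.997, 0.0], [0.997, -0.074, 0.0], [0.0, 0.0, -1.0]]
ft_force: [-0.2, -0.3, 2.9]
grip_width: 0.019
```

Bar contact was at TCP z≈0.0876. Target travel is about 10.5 mm, so z≈0.077.

```bash
python3 -m inch '10 0 0 1 0; 10 0 0 2 0; 10 0 0 3 0; 10 0 0 4 0; 10 0 0 4 0; 10 0 0 4 0';python3 -m inch '10 0 0 0.7 0; 10 0 0 1.4 0; 10 0 0 1.4 0; 10 0 0 1.4 0'; python3 -c "
from rig import env
for i in range(1): print(env.observe()['ft_force'])"
```

```text
time_s: 12.18
position: [0.59, 0.2047, 0.0788]
tool_rot: [[0.074, 0.997, 0.001], [0.997, -0.074, 0.0], [0.0, 0.001, -1.0]]
ft_force: [-2.5, -1.1, 7.8]
grip_width: 0.0193
time_s: 12.68
position: [0.59, 0.2048, 0.0776]
tool_rot: [[0.073, 0.997, 0.001], [0.997, -0.073, 0.0], [0.0, 0.001, -1.0]]
ft_force: [-2.2, -0.8, 9.2]
grip_width: 0.019
[-2.16661955 -0.78710357  9.16271977]
```

```bash
python3 -m inch '10 0 -0.3 0.3 0; 10 0 -0.3 0.3 0; 10 0 -0.3 0.3 -4; 10 0 -0.3 0.3 -8; 10 0 -0.3 0.3 -12; 10 0 -0.3 0.3 -16; 10 0 -0.3 0.3 -16'; python3 -c "
from rig import env
o=env.observe();print(o['wrist_torque'],o['q'],o['ft_force'])"
```

```text
time_s: 13.55
position: [0.5905, 0.2048, 0.0776]
tool_rot: [[-0.205, 0.979, 0.003], [0.979, 0.205, 0.0], [-0.0, 0.003, -1.0]]
ft_force: [-0.2, -0.1, 9.0]
grip_width: 0.0194
[-0.03080937  0.05104918  0.07561714] [ 8.29439850e+00  3.70746701e+01  7.42468658e+01 -1.10043610e-03
  6.85207037e+01 -3.53051254e+00] [-0.20290284 -0.10786581  8.96595861]
```

```bash
python3 -m inch '10 0 0 0.2 -6; 10 0 0 0.2 -12; 10 0 0 0.2 -18; 10 0 0 0.2 -24; 10 0 0 0.2 -30; 10 0 0 0.2 -36; 10 0 0 0.2 -36'; python3 -c "
from rig import env
o=env.observe();print(o['wrist_torque'],o['ft_force'])"
```

```text
time_s: 14.42
position: [0.5906, 0.2049, 0.0775]
tool_rot: [[-0.741, 0.671, 0.003], [0.671, 0.741, 0.001], [-0.002, 0.002, -1.0]]
ft_force: [-1.2, -0.2, 9.0]
grip_width: 0.0194
[-0.02148121  0.05498912  0.07305369] [-1.15092776 -0.1654449   9.03229532]
```

```bash
python3 -m inch '10 0 0 0 -6; 10 0 0 0 -12; 10 0 0 0 -18; 10 0 0 0 -24; 10 0 0 0 -30; 10 0 0 0 -35; 10 0 0 0 -38; 10 0 0 0 -38'
python3 - <<'E'
from rig import env
from h import *
o=env.observe();print(o['wrist_torque'],o['ft_force'])
go([.59,.2045,.0775],175.75)
d=env.get_image("side");pickle.dump(d,open("side2.pkl","wb"))
cv2.imwrite("pics/side2.png",cv2.resize(d["color"][180:300,170:300],None,fx=4.8,fy=4.8,interpolation=cv2.INTER_CUBIC))
E
```

```text
time_s: 15.42
position: [0.5905, 0.2049, 0.0775]
tool_rot: [[-0.997, 0.073, 0.003], [0.073, 0.997, 0.001], [-0.003, 0.001, -1.0]]
ft_force: [-0.2, 1.0, 9.4]
grip_width: 0.0195
[ 0.10876432  0.11369178 -0.00519497] [-0.23926888  1.04803566  9.43149344]
t 15.43 pos [0.5905 0.2049 0.0775] ang 175.81 F [-0.24  1.05  9.43] grip 0.0195 tilt [0.0028 0.0006]
shift [ 0.5 -0.5 -0. ] turn 0.06
```

View pics/side2.png

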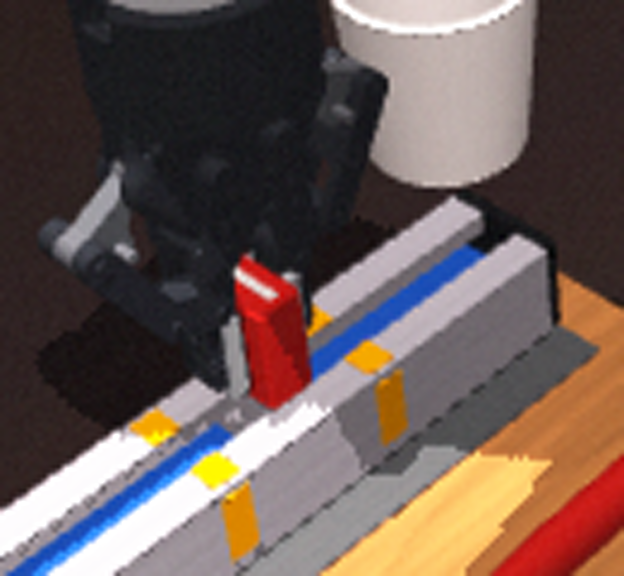

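The side view shows the grip lying across the slot between the marks at about (275,340) in the crop, clear of the flanges. I'll shift about 0.5 mm back to centre, then let it rise.

```bash
python3 -m inch '10 0.5 0 0 0; 10 0.5 0 0 0; 10 0.5 0 -1 0; 10 0.5 0 -2 0; 10 0.5 0 -2 0'; python3 -m inch '10 0 0 -0.7 0; 10 0 0 -1.4 0; 10 0 0 -2 0; 10 0 0 -2 0'
```

```text
time_s: 16.1
position: [0.5904, 0.2049, 0.0794]
tool_rot: [[-0.997, 0.074, 0.004], [0.074, 0.997, 0.001], [-0.004, 0.001, -1.0]]
ft_force: [1.9, 0.0, 6.5]
grip_width: 0.0197
time_s: 16.6
position: [0.5904, 0.2049, 0.0811]
tool_rot: [[-0.997, 0.074, 0.003], [0.074, 0.997, 0.001], [-0.003, 0.001, -1.0]]
ft_force: [2.3, 0.3, 4.7]
grip_width: 0.019
```

```bash
python3 -m inch '10 0 0 -0.5 0; 10 0 0 -1 0; 10 0 0 -1 0'; python3 -c "
from rig import env
o=env.observe();print(o['wrist_torque'],o['ft_force'])"
```

```text
time_s: 16.98
position: [0.5899, 0.2048, 0.0818]
tool_rot: [[-0.997, 0.074, 0.002], [0.074, 0.997, 0.0], [-0.002, 0.0, -1.0]]
ft_force: [3.4, 0.7, 5.2]
grip_width: 0.0194
[ 0.15942524 -0.76055469  0.00699787] [3.37671773 0.65125716 5.15637604]
```

```bash
for i in 1 2; do python3 -m inch '10 0 0 0 0' >/dev/null; python3 -c "
from rig import env
o=env.observe();print(o['position'],o['wrist_torque'],o['ft_force'],o['tool_rot'][0][2])"; done
python3 - <<'E'
from rig import env
from h import *
d=env.get_image("side");pickle.dump(d,open("side3.pkl","wb"))
cv2.imwrite("pics/side3.png",cv2.resize(d["color"][180:300,170:300],None,fx=4.8,fy=4.8,interpolation=cv2.INTER_CUBIC))
E
```

```text
[0.58953899 0.20477275 0.08157248] [ 0.11032128 -0.73782646 -0.03103162] [4.93824678 0.66454401 4.57288257] 0.0010295903773169341
[0.58936391 0.20473664 0.08152583] [ 0.03056782 -0.7808081   0.00295401] [3.72890998 0.47710182 4.33601646] 0.0005760823069679219
```

View pics/side3.png

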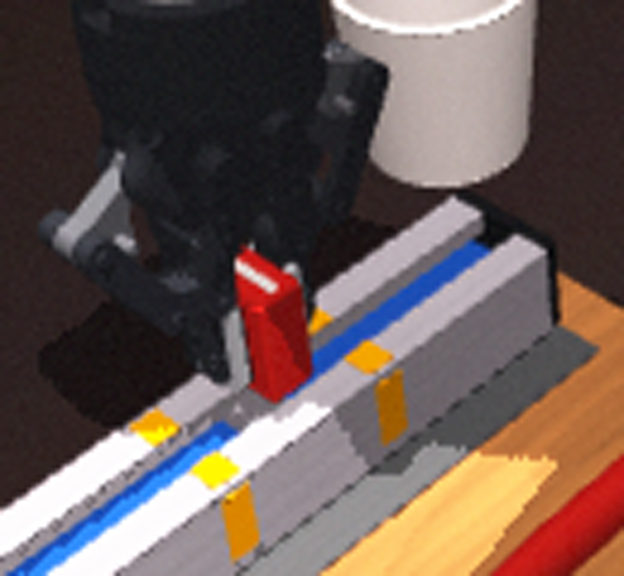

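The stop is being pushed in +x (fx≈+4 N): my 0.5 mm shift was the wrong way and a groove wall is rubbing a lip. I'll ease it back.

```bash
python3 -m inch '10 -0.4 0 0 0; 10 -0.8 0 0 0; 10 -0.8 0 0 0; 10 -0.8 0 0 0; 10 -0.8 0 0 0;10 -0.8 0 0 0'; python3 -c "
from rig import env
o=env.observe();print(o['position'],o['wrist_torque'],o['ft_force'],o['tool_rot'][0][2])"
```

```text
time_s: 18.02
position: [0.5894, 0.2047, 0.0812]
tool_rot: [[-0.997, 0.074, -0.001], [0.074, 0.997, -0.0], [0.001, -0.0, -1.0]]
ft_force: [1.3, 0.5, 4.6]
grip_width: 0.0192
[0.58943427 0.20472841 0.08122787] [ 0.1120607  -0.38467884 -0.01413304] [1.27802055 0.53384271 4.61189138] -0.0014100606145340578
```

```bash
python3 -m inch '10 -0.4 0 -0.5 0; 10 -0.4 0 -0.8 0; 10 -0.4 0 -0.8 0; 10 -0.4 0 -0.8 0; 10 -0.4 0 -0.8 0;10 -0.4 0 -0.8 0'; python3 -c "
from rig import env
o=env.observe();print(o['position'],o['wrist_torque'],o['ft_force'],o['tool_rot'][0][2])"
```

```text
time_s: 18.77
position: [0.5899, 0.2047, 0.082]
tool_rot: [[-0.997, 0.074, -0.001], [0.074, 0.997, -0.0], [0.001, -0.0, -1.0]]
ft_force: [-3.5, 0.5, 3.8]
grip_width: 0.0194
[0.58994434 0.20467296 0.08204572] [ 0.14199813  0.72400824 -0.01889986] [-3.46301311  0.53177359  3.76266466] -0.0010862686814646165
```

```bash
python3 -m inch '10 0.3 0 -0.4 0; 10 0.3 0 -0.8 0; 10 0.3 0 -0.8 0; 10 0.3 0 -0.8 0; 10 0.3 0 -0.8 0'
python3 - <<'E'
from h import *
from rig import env
o=env.observe();print(o['position'],o['wrist_torque'],o['ft_force'],o['tool_rot'][0][2])
d=env.get_image("side");P=cloud(d);m=masks(d)
a=np.radians(85.75);e=np.array([np.cos(a),np.sin(a)]);n=np.array([np.sin(a),-np.cos(a)])
L=(P[...,:2]-[.5895,.2045])@e*1000;N=(P[...,:2]-[.5895,.2045])@n*1000;Z=P[...,2]*1000
r=m["red"]&(abs(L)<30)&(abs(N)<40)&(Z>60)
print("grip Z",np.percentile(Z[r],[1,5,95,99]).round(1),"N",np.percentile(N[r],[1,99]).round(1),"L",np.percentile(L[r],[1,99]).round(1))
E
```

```text
time_s: 19.4
position: [0.5899, 0.2046, 0.0829]
tool_rot: [[-0.997, 0.074, -0.0], [0.074, 0.997, -0.0], [0.0, -0.0, -1.0]]
ft_force: [-4.3, 0.1, 2.0]
grip_width: 0.0193
[0.58993054 0.2046487  0.08286186] [0.06817775 0.67262097 0.01005641] [-4.25432313  0.11353355  2.02929   ] -0.0004596577635107258
grip Z [ 80.6  83.7 124.3 125. ] N [-23.6   2.9] L [-7.6 11.9]
```

```bash
python3 -m inch '10 0.4 0 0 0; 10 0.4 0 0 0; 10 0.4 0 0 0; 10 0.4 0 0 0'; python3 -c "
from rig import env
o=env.observe();print(o['position'],o['wrist_torque'],o['ft_force'])"
```

```text
time_s: 19.95
position: [0.5898, 0.2047, 0.0829]
tool_rot: [[-0.997, 0.074, 0.0], [0.074, 0.997, 0.0], [-0.0, 0.0, -1.0]]
ft_force: [-0.5, 1.0, -1.2]
grip_width: 0.0194
[0.58983178 0.20470055 0.08291259] [ 0.037753    0.07364877 -0.00653672] [-0.51425902  0.96826336 -1.22968945]
```

Lateral force and moment are about 0, and Fz is close to the stop's own weight while the bar should still push about 5 N. So the lips are carrying the load and the stop is caught. Releasing.

```bash
python3 -m inch '22 0 0 0 0; 26 0 0 0 0; 34 0 0 0 0; 45 0 0 0 0; 45 0 0 0 0; 45 0 0 -10 0; 45 0 0 -30 0; 45 0 0 -60 0; 45 0 0 -90 0; 45 0 0 -110 0'; python3 -m inch '45 0 0 -10 0; 45 -20 0 -30 0; 45 -60 0 -40 0; 45 -60 0 -40 0'
python3 - <<'E'
from h import *
from rig import env
print(env.observe()['ft_force'])
a=np.radians(85.75);e=np.array([np.cos(a),np.sin(a)]);n=np.array([np.sin(a),-np.cos(a)])
c=[]
for nm in("top","side"):
    d=env.get_image(nm);P=cloud(d);m=masks(d)
    L=(P[...,:2]-[.5895,.2045])@e*1000;N=(P[...,:2]-[.5895,.2045])@n*1000;Z=P[...,2]*1000
    r=m["red"]&(abs(L)<30)&(abs(N)<40)&(Z>60)&(Z<140)
    if r.any(): print(nm,"grip Z",np.percentile(Z[r],[1,5,95,99]).round(1),"N",np.percentile(N[r],[1,99]).round(1),"L",np.percentile(L[r],[1,99]).round(1))
    c.append(d["color"])
cv2.imwrite("pics/end.png",np.hstack([cv2.resize(c[0][150:280,120:290],(400,306)),cv2.resize(c[1][180:300,170:300],(400,306))]))
E
```

```text
time_s: 21.2
position: [0.5899, 0.2048, 0.1954]
tool_rot: [[-0.997, 0.074, 0.002], [0.074, 0.997, 0.0], [-0.002, 0.001, -1.0]]
ft_force: [-0.7, -0.2, 0.0]
grip_width: 0.045
time_s: 21.7
position: [0.6511, 0.1997, 0.2325]
tool_rot: [[-0.997, 0.075, 0.0], [0.075, 0.997, -0.0], [-0.0, -0.0, -1.0]]
ft_force: [-0.1, 0.6, -1.2]
grip_width: 0.0452
[-0.06529375  0.56732305 -1.20261152]
top grip Z [ 92.5  97.1 125.2 126.2] N [-19.6  20.9] L [-11.3   8.5]
side grip Z [ 80.7  83.3 124.2 125. ] N [-23.6  17.2] L [-7.4 12. ]
```

View pics/end.png

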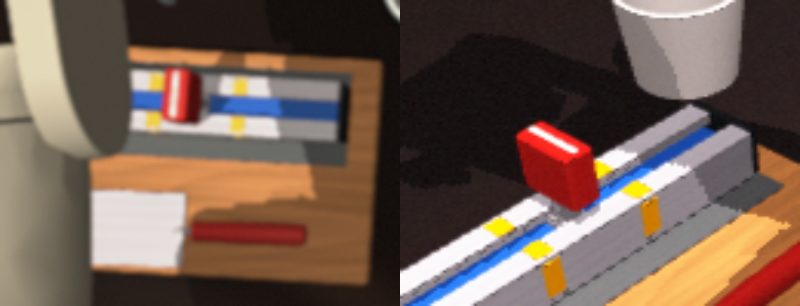

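The end picture shows the stop upright across the slot, midway between the marks: (180,95) in the left half, (560,165) in the right half. The grip top is at z≈125 mm, so the nut underside is about 49 mm, or 14.5 mm below the mouth. That matches a caught nut. The gripper is clear.

```bash
python3 -c "
from rig import env
env.close_job()"
```

```text
the job is handed in; nothing more can be done
```

The red-handled stop is in the strut, caught under the lips between the yellow marks. I handed the job in at about 22 s of the 64 s allowed.

- **What I did:** I took the middle-sized stop from the holder and lowered its nut lengthwise into the slot; it went in without touching the sides noticeably. I pressed it about 10 mm against the bar (about 11 N), turned it 90° and let it rise about 5 mm. Just before I opened the jaws, the wrist force was about 1 N.
- **Final checks:** the pictures show the stop upright across the slot and centred. The grip top is at about 125 mm, so the nut underside is about 14.5 mm below the mouth, as expected when the grooves have caught. The gripper is clear, and I did not touch the cup or scraper.
- **What disagreed:** the two cameras differed by about 3 mm in absolute position, so I relied on offsets measured within one picture. A small centring shift during the rise caused up to about 5 N of sideways rubbing. I brought that back to nearly zero before releasing. I did not test the catch by pulling on it.

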